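# Push a kit carton along the rollers into the marking station and clamp it

### The arm

A 7-joint arm with a two-finger parallel gripper is mounted at the origin on a cart in front of the work surface, level with it; the furniture and walls round the work are solid. World frame = base frame: x ahead of the robot, y to its left, z up, the work surface at z = 0. Lengths are in m, angles in rad, forces in N, time in s.
With the tool pointing down it reaches from about 0.425 to 0.825 m from the base axis. Payload 3.6 kg.
Tool frame: the origin (TCP) lies where the fingers leave the gripper's body, on its centre line; the fingertips stand 73 mm ahead of it and the grasp point (between the pads) lies 54 mm ahead of it; z points along the fingers, y is the line along which they close (so a half turn about z gives the same grasp; the last joint's range is limited). The gripper opens to 85 mm and grips with 20 to 120 N. Pads are 22 mm wide; open, the fingers measure 114 mm over their backs; the gripper's body (76 mm by 85 mm) begins 54 mm behind the grasp point. The pads swing forward as they close: fully open they stand 13 mm farther back than shut.
Start: joints at [1.149, 0.615, -0.013, 1.423, 0.008, 1.103, -0.04], TCP at [0.251, -0.6, 0.304] pointing down, gripper open.
Joint ranges: [-3.12, 3.12], [-0.3, 2.06], [-1.34, 1.32], [0.26, 2.42], [-1.36, 4.5], [0.01, 1.98], [-2.84, 2.84]. Speed limits (rad/s): [2.79, 2.79, 3.14, 3.14, 3.14, 3.14, 3.14].

### API

Orientations are given as a unit quaternion [x, y, z, w].
In Python, from station import arm, snapshot, camera_info, ticket gives the robot as it stands. Calls block until the motion is done:
- arm.movep(position, orientation): joint-space move of the TCP to a pose.
- arm.line_to(position, velocity=0.15, ori=None): straight line of the TCP; ori=None keeps the orientation; velocity is the mean speed in m/s.
- arm.move_j(angles): joint-space move.
- arm.move_gripper(opening, effort=None): opening from 0.0 (shut) to 1.0 (fully open); effort is the grip in N (None keeps the last); returns when the fingers have stopped.
- arm.pause(seconds).
- arm.ik(position, orientation): joint angles nearest the present ones, or None.
- snapshot(name): name is "scene" or "top"; returns the picture (400x640x3 uint8, blue, green, red); there is no depth.
- camera_info(name): a dict with "fx", "fy", "cx", "cy" (pixels), "R" (3x3) and "t" (3): a world point X has camera coordinates R X + t. Camera axes: x right, y down, z forward; pixel columns grow to the right and rows downward; lengths in m; the calibration is good to about 2 mm. A picture is of the moment at which its call begins. camera_info takes no time and is no camera call.
A pose or a line that the arm cannot do raises arm.MotionError and nothing moves.
- ticket.finish_job(): hands the job in; it is judged then, once.
Readings, each from a call of its own:
- arm.read_time(): time.
- arm.read_joint_positions(): joint angles.
- arm.read_dq(): joint speeds.
- arm.read_effort(): joint torques, N m.
- arm.read_tool_pos(): TCP position.
- arm.read_eef_rot(): TCP orientation.
- arm.read_ft_force(): force on the tool from outside, world axes, zero at the start.
- arm.read_wrist_torque(): the same for the moment, N m.
- arm.read_opening(): opening from 0.0 (shut) to 1.0 (fully open).
- arm.read_finger_force(): force on a finger pad.
Only numpy, scipy, OpenCV 4.12 (cv2) and the standard library are available. Lean on these libraries where they do the work, as an engineer would, in place of code of your own. Each camera call takes 0.05 s, during which the arm holds its last target. There are 200 camera calls.

### The job

Load the kit carton that lies on the rollers into the marking station: the station's cam clamp was left shut, so swing its lever fully open, then push the carton along the rollers into the hooded bay, gently and without lifting it off the track, until it has pressed in the switch and come up against the end stop hidden under the hood. Then swing the lever fully shut again so that the jaw clamps the carton square against the fence. Do not crush the carton and leave the things lying around undisturbed.

Things in the scene. Friction and masses are not known exactly. Their poses are not given: they have to be found in the camera images.
- station: Marking station, fixed to the table: aluminium roller track leading into a bay under a grey sheet-metal hood, 545 mm long in all. Origin on the table under the track's centre line; y along the track: +y the open infeed end (robot's left), -y the bay; x across it, -x is the robot's side; z up. Clamp lever on the robot's side of the bay.
- infeed_end (a point): Middle of the infeed end of the track at roller-top height: (0, 250, 50) mm in the station frame. Nine free-turning steel rollers, 22 mm dia, tops at z 50 mm, lie from y +235 to -37 mm between side rails at x +-45 mm (85 mm clear, rail tops z 60 mm).
- bay_mouth (a point): Middle of the bay's mouth: (0, -60, 48.5) mm in the station frame. From here to y -268 mm the bay has a smooth steel bed at z 48.5 mm, a fixed fence on the far side (face x +34 mm, top z 82 mm) and low guides on the robot's side (x -38.5 mm), with short flared lead-ins at the mouth.
- hood_front (a point): Middle of the hood's front edge, on top: (0, -102, 103) mm in the station frame. The hood covers x -56 to +57 mm, y -102 to -272 mm, underside z 100 mm; a black cover on it rises to z 119 mm. Inside stands a rigid adjustable end stop, its contact face anywhere from y -170 to -245 mm in the station frame: not measured, it must be found by touch.
- carton: Folding carton, full, 0.15 to 0.3 kg, 63 x 166 x 35 mm (x, y, z), lying on the rollers lengthwise; origin at the centre of its underside. Rolls freely on the rollers; up to 3 N of friction in the bay. Its card ends are crushed by a push of over 30 N. Home against the stop, 23 to 98 mm of it sticks out of the hood. Push on its rear (+y) end face, between z 60 and 85 mm.
- cam_lever (a joint): Cam lever angle about a vertical axis, rad: 0 = fully open (points diagonally -x+y in the station frame), 1.62 = fully shut (points -x-y), both at hard ends; grows anticlockwise from above; moves the jaw 8.75 mm/rad. Friction about 3 N at the knob; stays where left. The jaw meets a carton lying on the fence at about 1.2; from there its spring pad gives 3.5 mm (11 N).
- lever_knob (a point): Middle of the lever's upright black knob, 72 mm from the pivot axis: 19 to 23 mm dia, 36 mm tall, z 70 to 106 mm, point at z 90 mm. The steel lever bar under it is 11 mm thick at z 71 mm.
- lever_pivot (a point): On the lever's vertical pivot axis, at z 70 mm; (-88, -135) mm in the station frame.
- clamp_jaw: Clamp jaw with rubber face, 68 mm long (y) and 24 mm high, driven across the bay (+x) by the cam on the robot's side at y -135 mm; origin at the middle of its face. Open: face at x -39.5 mm; shut with no carton: x -25.5 mm, too narrow for the carton to enter.
- stop_plunger (a joint): Switch plunger in the end stop's face, m pressed in: 0 = out (6 mm proud of the stop face), 0.006 = flush. Very light return spring (0.1 N).
- v_block: Bystander: steel V-block with a black stirrup clamp, 46 x 51 x 69 mm tall.
- oil_bottle: Bystander: upright oil bottle, 43 mm dia, 142 mm tall.
- setup_block: Bystander: steel setup block with cross holes, 51 x 76 x 25 mm, behind the station.
Not all that is in view belongs to the job. Of the things that look like the carton, the larger one is meant.

How it is judged:
On the way, in this order (a step that is already met when the one before it is completed fails the run):
1. the cam lever is swung fully open (below 0.2 rad) (value of joint cam_lever below 0.2 rad), for 0.1 s.
2. the carton is pushed home: the stop's plunger is pressed in more than 4 mm (value of joint stop_plunger above 0.004 m), for 0.2 s.
At the end, for the whole second after the job is handed in: The carton lies in the bay against the end stop with the plunger pressed in more than 4 mm, square with the fence (within 0.03 rad, its middle on the fence side of the centre line) and at rest; the lever is shut (above 1.4 rad) and the jaw presses on the carton with more than 4 N (value of joint stop_plunger above 0.004 m and value of joint cam_lever above 1.4 rad and contact force between clamp_jaw and carton above 4 N and angle between the y axis of carton and the y axis of station, either way round below 0.03 rad and x of carton in the frame of station above 0 m and linear speed of carton below 0.01 m/s); the robot touches nothing.
It fails at once if the carton is crushed: the robot pushes on it with more than 30 N (contact force between any of the fingers, the arm and carton above 30 N).
It fails at once if the carton is lifted 20 mm off the track (z of carton in the frame of station above 0.07 m).
It fails at once if a bystander is pushed more than 30 mm (distance of any of v_block, oil_bottle, setup_block from where it was at the start of the episode above 0.03 m).
It also fails if it takes over 72 s, if anything falls off the work surface, if the arm or the gripper's body presses on something with over 40 N, if the wrist force passes 120 N, or if a joint passes its speed limit or range.

## Working session

There is one attempt and no reset: what is moved stays moved. The work goes in short steps, each a Python script; the robot and the scene stay as the last script left them, time stands still between calls to the robot, and variables do not carry over. Pictures are saved under pics/ and viewed, at most 10 in all, crops included, and the job is handed in when it is done.

```bash
ls; mkdir -p pics; python3 - <<'E'
from station import arm,snapshot,camera_info
import cv2,numpy as np
for n in("scene","top"):
    cv2.imwrite(f"pics/{n}0.png",snapshot(n)); c=camera_info(n); print(n,c["fx"],c["cx"],c["cy"],np.round(c["R"],3).tolist(),np.round(-np.array(c["R"]).T@c["t"],3))
print(arm.read_time(),arm.read_tool_pos(),arm.read_eef_rot())
E
```

```text
pics
scene 474.2788306802465 316.322401979814 196.08253655635863 [[-0.66, -0.751, -0.019], [-0.503, 0.46, -0.732], [0.558, -0.474, -0.681]] [-0.176  0.75   1.077]
top 379.3557056427377 318.7949047564554 198.4901968325361 [[-0.07, -0.998, 0.001], [-0.975, 0.068, -0.211], [0.21, -0.016, -0.977]] [0.352 0.054 1.301]
0.1 [ 0.25041879 -0.59925803  0.30283105] [ 9.80477255e-01  1.96628963e-01 -2.35511885e-04 -1.16070640e-03]
```

View pics/scene0.png

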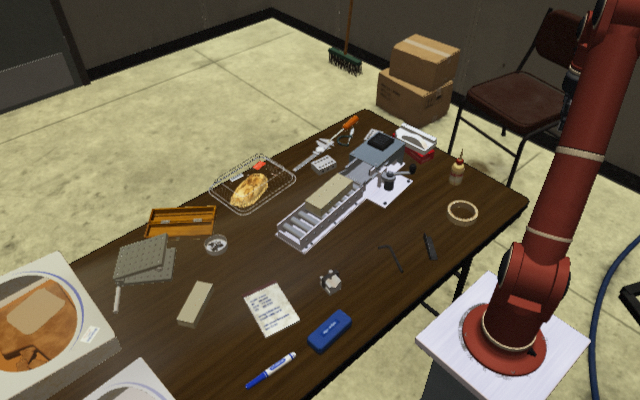

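View pics/top0.png

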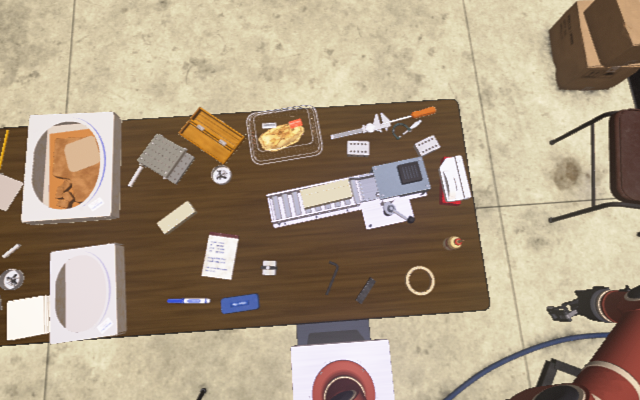

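The top view shows the track from (268,210) to the hood at about (400,180). Carton-like things in the top view are the one on the rollers at (328,193) and a smaller one lying on the table at (176,217). The one on the rollers is larger and fits the description. Next I check it in one close crop.

```bash
python3 - <<'E'
import cv2,numpy as np
a=cv2.imread("pics/top0.png")[140:250,255:445]; b=cv2.imread("pics/scene0.png")[120:255,265:425]
a=cv2.resize(a,(760,440)[:2],interpolation=cv2.INTER_CUBIC)
cv2.imwrite("pics/c1.png",a); cv2.imwrite("pics/c2.png",cv2.resize(b,None,fx=4.4,fy=4.4,interpolation=cv2.INTER_CUBIC))
E
```

```text
(no output)
```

View pics/c1.png

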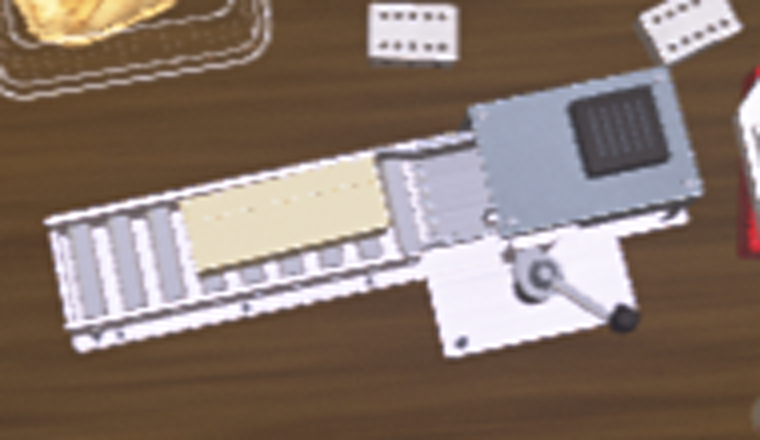

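View pics/c2.png

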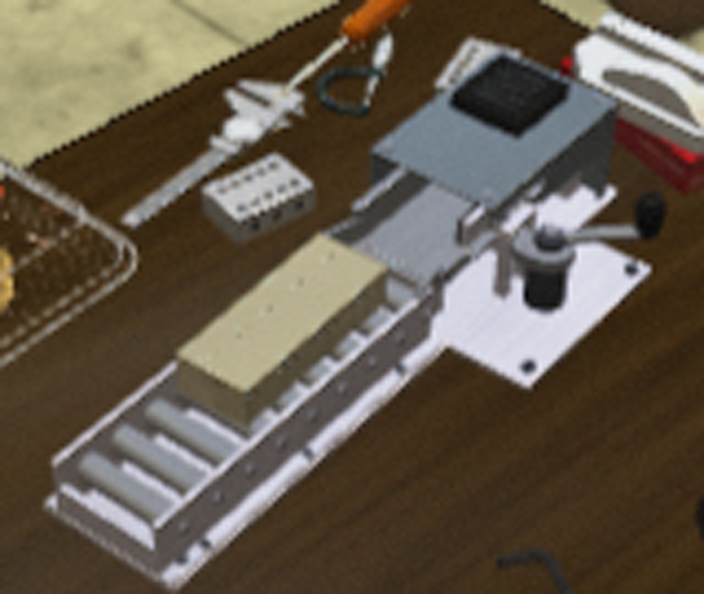

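The crops confirm the carton on the rollers, with its top face spanning (180,203) to (390,232) in the top crop. The knob is at (624,317), so the lever is shut. I fit the station pose from hand-picked corners in both views.

```bash
cat > h.py <<'E'
import numpy as np,cv2,json
from scipy.optimize import least_squares
from station import arm,snapshot,camera_info,ticket
C={n:camera_info(n) for n in("scene","top")}
def proj(n,X):
    c=C[n]; p=np.array(c["R"])@X+np.array(c["t"]); return np.array([c["fx"]*p[0]/p[2]+c["cx"],c["fy"]*p[1]/p[2]+c["cy"]])
def ray(n,u,z):
    c=C[n]; R=np.array(c["R"]); o=-R.T@np.array(c["t"]); d=R.T@np.array([(u[0]-c["cx"])/c["fx"],(u[1]-c["cy"])/c["fy"],1]); return o+d*(z-o[2])/d[2]
def S2W(p,s):  # station mm -> world m
    c,k=np.cos(s[2]),np.sin(s[2]); x,y,z=np.array(p)/1000; return np.array([s[0]+c*x-k*y,s[1]+k*x+c*y,z])
def W2S(X,s):
    c,k=np.cos(s[2]),np.sin(s[2]); d=X[:2]-s[:2]; return 1000*np.array([c*d[0]+k*d[1],-k*d[0]+c*d[1]])
E
python3 - <<'E'
from h import *
T=lambda x,y:(255+x/4,140+y/4); Q=lambda x,y:(265+x/4.4,120+y/4.4)
obs=[("top",T(470,106),(57,-102,103)),("top",T(668,68),(57,-272,103)),("top",T(702,192),(-56,-272,103)),("top",T(505,235),(-56,-102,103)),
("top",T(47,222),(47.5,250,60)),("top",T(68,327),(-47.5,250,60)),("scene",Q(372,157),(57,-102,103)),("scene",Q(617,103),(-56,-272,103)),
("scene",Q(55,462),(47.5,250,60)),("scene",Q(157,525),(-47.5,250,60))]
f=lambda s:np.concatenate([proj(n,S2W(p,s))-u for n,u,p in obs])
r=least_squares(f,[.6,0,0.2],loss="soft_l1"); s=r.x; print(s); print(np.round(f(s).reshape(-1,2),1).tolist()); json.dump(list(s),open("s.json","w"))
for n,u,z in(("top",T(624,315),.106),("scene",Q(652,200),.1)):
    X=ray(n,u,z); k=W2S(X,s); print("knob",X.round(4),k.round(1),"r",np.hypot(*(k-[-88,-135])),"ang",np.degrees(np.arctan2(k[1]+135,k[0]+88)))
print("carton top",[W2S(ray("top",T(*u),.085),s).round(1).tolist() for u in((180,203),(375,152),(390,232),(197,272))])
print("carton sc",[W2S(ray("scene",Q(*u),.085),s).round(1).tolist() for u in((178,356),(248,398),(322,235),(388,268))])
print("bottle",ray("top",(454,242),.14).round(3))
for p in((-88,-135,70),(-139,-186,90),(-139,-84,90),(0,200,60),(0,-79,60)): print(p,S2W(p,s).round(3))
print(arm.read_ft_force(),arm.read_opening(),C["top"]["fy"])
E
```

```text
[ 0.63315477 -0.04976442  0.14101794]
[[-2.0, 0.5], [-1.6, -0.3], [-0.9, 1.2], [-2.4, 1.1], [0.8, -1.0], [0.8, 0.2], [-1.0, -1.8], [0.2, -0.4], [0.6, -1.8], [1.2, -0.9]]
knob [ 0.5231 -0.2539  0.106 ] [-137.7 -186.6] r 71.66564555831448 ang -133.90341535219048
knob [ 0.5219 -0.2563  0.1   ] [-139.2 -188.8] r 74.31344427189752 ang -133.57629725356347
carton top [[31.4, 141.0], [40.1, -25.9], [-28.6, -22.6], [-28.2, 139.0]]
carton sc [[30.3, 145.6], [-33.6, 146.3], [34.1, -18.4], [-25.6, -19.8]]
bottle [ 0.438 -0.368  0.14 ]
(-88, -135, 70) [ 0.565 -0.196  0.07 ]
(-139, -186, 90) [ 0.522 -0.253  0.09 ]
(-139, -84, 90) [ 0.507 -0.152  0.09 ]
(0, 200, 60) [0.605 0.148 0.06 ]
(0, -79, 60) [ 0.644 -0.128  0.06 ]
[-0.18333098  0.83371643 -0.78970748] 1.0037119723228012 379.3557056427377
```

```bash
cat >> h.py <<'E'
def down(a): return [np.cos(a/2),np.sin(a/2),0,0]   # tool x at world angle a, tool z down
def setup():
    return np.array(json.load(open("s.json")))
def knob(q,s,z,r=72): # q lever angle -> TCP position, orientation
    th=np.radians(133.5)+q
    p=S2W((-88+r*np.cos(th),-135+r*np.sin(th),z),s); return p,down(th+s[2]-np.pi)
E
python3 - <<'E'
from h import *
T=lambda x,y:(255+x/4,140+y/4); Q=lambda x,y:(265+x/4.4,120+y/4.4)
obs=[("top",T(470,106),(57,-102,103)),("top",T(668,68),(57,-272,103)),("top",T(702,192),(-56,-272,103)),("top",T(505,235),(-56,-102,103)),
("top",T(47,222),(47.5,1,60)),("top",T(68,327),(-47.5,1,60)),("scene",Q(372,157),(57,-102,103)),("scene",Q(617,103),(-56,-272,103)),
("scene",Q(55,462),(47.5,1,60)),("scene",Q(157,525),(-47.5,1,60)),("top",T(624,315),(0,0,106)),("top",T(543,270),(-88,-135,82))]
def P(p,v):
    if p[1]==1: return (p[0],v[3],p[2])
    if p[1]==0: return (-88+72*np.cos(v[4]),-135+72*np.sin(v[4]),106)
    return p
f=lambda v:np.concatenate([proj(n,S2W(P(p,v),v))-u for n,u,p in obs])
r=least_squares(f,[.63,-.05,.14,250,-2.34],x_scale=[.1,.1,.1,100,1]); s=r.x[:3]; print(r.x,np.degrees(r.x[4])); print(np.round(f(r.x).reshape(-1,2),1).tolist()); json.dump(list(s),open("s.json","w"))
print("carton top",[W2S(ray("top",T(*u),.085),s).round(1).tolist() for u in((180,203),(375,152),(390,232),(197,272))])
for q in(1.62,.8,0): p,o=knob(q,s,152); j=arm.ik(p,o); print(q,p.round(3),None if j is None else np.round(j,2))
for y in(170,-10,-79):
  for a in(np.pi/2,-np.pi/2,0):
    j=arm.ik(S2W((0,y,133),s),down(s[2]+a)); print(y,a,None if j is None else np.round(j,2))
E
```

```text
[ 6.33859771e-01 -5.34930776e-02  1.44463789e-01  2.57910570e+02
 -2.38774615e+00] -136.80777683187884
[[-0.9, 0.2], [-0.6, -0.8], [0.2, 0.6], [-1.2, 0.7], [-0.4, -0.5], [-0.4, 0.7], [-0.4, -2.4], [0.6, -1.1], [-0.2, -0.9], [0.5, -0.0], [0.7, 0.5], [0.4, 0.6]]
carton top [[31.7, 144.7], [39.9, -22.3], [-28.9, -18.7], [-27.8, 142.9]]
1.62 [ 0.524 -0.258  0.152] [ 0.5   0.7  -0.13  1.77  0.14  0.68 -0.32]
0.8 [ 0.495 -0.209  0.152] [ 0.34  0.65  0.02  1.91 -0.02  0.59 -1.05]
0 [ 0.51  -0.155  0.152] [ 0.12  0.65  0.21  1.93 -0.23  0.59 -1.76]
170 1.5707963267948966 [-0.01  0.79 -0.36  1.67  0.38  0.75 -0.4 ]
170 -1.5707963267948966 [-0.47  0.8   0.42  1.69 -0.45  0.75 -2.82]
170 0 [-0.23  0.77  0.01  1.68 -0.01  0.69 -1.64]
-10 1.5707963267948966 [ 0.28  0.82 -0.38  1.62  0.39  0.78 -0.12]
-10 -1.5707963267948966 [-0.18  0.83  0.43  1.63 -0.45  0.78 -2.55]
-10 0 [ 0.07  0.79 -0.    1.62  0.    0.73 -1.36]
-79 1.5707963267948966 [ 0.36  0.84 -0.34  1.55  0.34  0.81  0.03]
-79 -1.5707963267948966 [-0.07  0.85  0.43  1.57 -0.45  0.82 -2.46]
-79 0 [ 0.16  0.81  0.01  1.56 -0.01  0.77 -1.25]
```

```bash
python3 - <<'E'
from h import *
s=setup(); p,o=knob(1.60,s,300)
arm.movep(p,o); print(arm.read_time()); arm.move_gripper(0.55)
arm.line_to(knob(1.6,s,152)[0],0.2); print(arm.read_time(),arm.read_tool_pos()-knob(1.6,s,152)[0],arm.read_ft_force())
arm.move_gripper(0.30,20); print(arm.read_time(),arm.read_opening(),arm.read_finger_force(),arm.read_ft_force())
cv2.imwrite("pics/k1.png",cv2.resize(np.hstack([snapshot("top")[150:240,320:450],snapshot("scene")[110:200,330:460]]),None,fx=3,fy=3,interpolation=cv2.INTER_CUBIC))
E
```

```text
1.7083
3.0667 [ 0.00080172 -0.00023435  0.00098996] [ 0.55434103 -0.28782838  0.19367029]
3.4083 0.30025318157454745 0.0 [0.01732569 0.6026136  0.36882754]
```

View pics/k1.png

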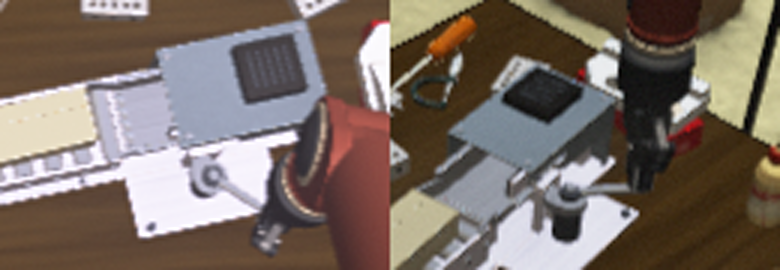

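The picture shows the fingers straddling the knob at about (640,180) in the right half, without contact. I swing the lever open in small arcs and watch the force.

```bash
python3 - <<'E'
from h import *
s=setup()
for q in np.r_[np.arange(1.45,.1,-.15),.05,0,-.05,-.1]:
    p,o=knob(q,s,152); arm.line_to(p,0.08,ori=o); F=arm.read_ft_force(); t=q+np.radians(133.5)+s[2]
    ft=-F[0]*np.sin(t)+F[1]*np.cos(t); fr=F[0]*np.cos(t)+F[1]*np.sin(t)
    print(round(q,2),"tang",ft.round(1),"rad",fr.round(1),"z",F[2].round(1),round(arm.read_time(),1))
    if ft>15: break
E
```

```text
1.45 tang 0.6 rad 0.9 z -0.0 3.8
1.3 tang 0.1 rad -0.1 z 0.0 4.1
1.15 tang -0.0 rad 0.5 z -0.0 4.4
1.0 tang -0.2 rad 0.2 z 0.5 4.7
0.85 tang 0.0 rad 0.1 z -0.3 5.0
0.7 tang 0.1 rad 0.7 z -0.4 5.3
0.55 tang 0.1 rad 0.3 z 0.8 5.6
0.4 tang 0.2 rad -0.2 z -0.0 5.9
0.25 tang 0.2 rad -0.1 z 0.1 6.2
0.05 tang 0.9 rad 0.5 z -0.8 6.6
0.0 tang 1.1 rad 0.1 z 1.7 6.8
-0.05 tang 5.0 rad 0.1 z 0.7 7.1
-0.1 tang 10.4 rad -2.1 z 1.9 7.3
```

```bash
python3 - <<'E'
from h import *
s=setup()
arm.line_to(knob(0.0,s,152)[0],0.05); p,o=knob(0.0,s,230); arm.line_to(p,0.2); print(arm.read_ft_force(),arm.read_time())
a=np.pi/2
arm.movep(S2W((2,185,230),s),down(s[2]+a)); print(arm.read_time(),arm.read_tool_pos())
cv2.imwrite("pics/k2.png",cv2.resize(np.hstack([snapshot("top")[140:250,255:445],snapshot("scene")[120:230,265:425]]),None,fx=2.2,fy=2.2,interpolation=cv2.INTER_CUBIC))
E
```

```text
[ 0.25467885  0.08431746 -0.21534254] 8.1417
9.475 [0.60890235 0.12840967 0.22889019]
```

View pics/k2.png

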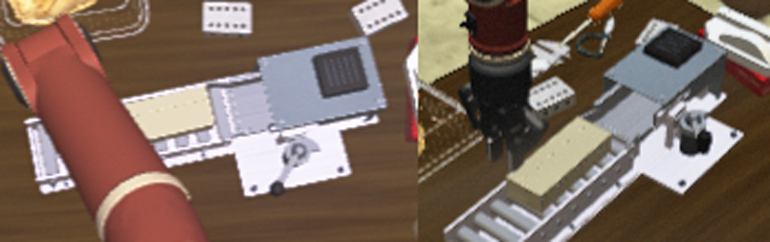

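The lever is open: its knob is at about (277,187) in the left half, pointing toward −x+y from the pivot. The carton is untouched. I lower the fingers behind the carton and push.

```bash
python3 - <<'E'
from h import *
s=setup(); d=lambda F:F[:2]@np.array([-np.sin(s[2]),np.cos(s[2])])
arm.line_to(S2W((0,185,137),s),0.12); F0=d(arm.read_ft_force()); print("F0",F0,arm.read_time())
y=172
while y>-80:
    arm.line_to(S2W((0,y,137),s),0.05); f=d(arm.read_ft_force())-F0
    print(y,f.round(1),round(arm.read_time(),1),end=" | ")
    if f>9 or (y>20 and f>7): break
    y-=12 if y>26 else 4
E
```

```text
F0 0.1158796020017573 10.5
172 -0.3 10.9 | 160 0.9 11.3 | 148 0.3 11.7 | 136 0.2 12.1 | 124 -0.4 12.5 | 112 -0.2 12.9 | 100 0.2 13.3 | 88 -0.5 13.7 | 76 1.3 14.0 | 64 0.3 14.4 | 52 0.1 14.8 | 40 0.1 15.2 | 28 0.3 15.6 | 16 -0.9 16.0 | 12 0.4 16.2 | 8 -1.1 16.5 | 4 0.4 16.8 | 0 -1.0 17.0 | -4 0.7 17.2 | -8 -0.6 17.5 | -12 -1.3 17.8 | -16 1.2 18.0 | -20 -0.3 18.2 | -24 0.1 18.5 | -28 0.3 18.8 | -32 -0.2 19.0 | -36 0.7 19.2 | -40 0.4 19.5 | -44 1.0 19.8 | -48 -0.3 20.0 | -52 2.4 20.2 | -56 5.6 20.5 | -60 10.9 20.8 |
```

```bash
python3 - <<'E'
from h import *
s=setup()
arm.pause(0.4); print(arm.read_ft_force(),arm.read_wrist_torque(),W2S(arm.read_tool_pos(),s))
arm.line_to(S2W((0,-20,137),s),0.08); arm.line_to(S2W((0,0,230),s),0.2)
p,o=knob(0.0,s,230); arm.movep(p,o); print(arm.read_time())
cv2.imwrite("pics/k3.png",cv2.resize(np.hstack([snapshot("top")[140:250,315:445],snapshot("scene")[120:230,305:435]]),None,fx=3,fy=3,interpolation=cv2.INTER_CUBIC))
E
```

```text
[-2.63443484 10.46899172  1.44039126] [ 2.20079198  0.61559075 -0.14299097] [  0.25224823 -52.51764225]
23.95
```

View pics/k3.png

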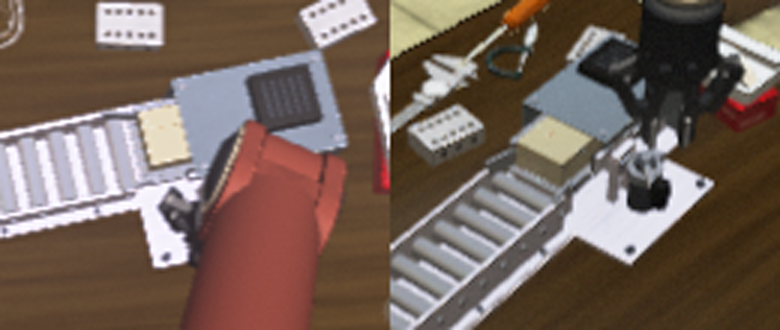

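The carton sits in the bay with about 38 mm outside the hood, at (163,137) on the left. That matches the touch result, with the stop near y −229. Now I shut the lever.

```bash
python3 - <<'E'
from h import *
s=setup()
arm.move_gripper(0.5); arm.line_to(knob(0.0,s,152)[0],0.15); print(arm.read_ft_force().round(1)); arm.move_gripper(0.30,20); print(arm.read_opening(),arm.read_ft_force().round(1))
for q in np.r_[np.arange(.15,1.55,.15),1.57,1.62,1.66,1.7,1.74]:
    p,o=knob(q,s,152); arm.line_to(p,0.07,ori=o); F=arm.read_ft_force(); t=q+np.radians(133.5)+s[2]
    ft=-F[0]*np.sin(t)+F[1]*np.cos(t); fr=F[0]*np.cos(t)+F[1]*np.sin(t)
    print(round(q,2),"tang",ft.round(1),"rad",fr.round(1),"z",F[2].round(1),round(arm.read_time(),1))
    if ft<-9: break
arm.pause(.2)
arm.line_to(knob(1.62,s,152)[0],0.05); arm.move_gripper(0.5); p,o=knob(1.62,s,300); arm.line_to(p,0.2); 
arm.movep([.45,-.45,.35],o); print(arm.read_ft_force().round(1),arm.read_time())
cv2.imwrite("pics/k4.png",cv2.resize(np.hstack([snapshot("top")[140:250,315:445],snapshot("scene")[120:230,305:435]]),None,fx=3,fy=3,interpolation=cv2.INTER_CUBIC))
E
```

```text
[-0.1  1.1 -0. ]
0.29988311853337374 [0.  0.4 0.1]
0.15 tang 1.2 rad -0.3 z -0.4 25.6
0.3 tang 0.2 rad -0.5 z 0.8 25.9
0.45 tang 0.4 rad 0.7 z 0.4 26.2
0.6 tang -0.1 rad -0.0 z 0.4 26.5
0.75 tang 1.1 rad -0.6 z 1.1 26.8
0.9 tang 0.5 rad -0.5 z 0.5 27.1
1.05 tang -0.8 rad 0.3 z 0.6 27.4
1.2 tang 0.1 rad 0.4 z 0.4 27.7
1.35 tang -0.3 rad 0.6 z -0.3 28.0
1.5 tang -0.2 rad 0.3 z 0.7 28.3
1.57 tang -2.1 rad 0.5 z -0.0 28.6
1.62 tang -4.1 rad 1.4 z 0.6 28.8
1.66 tang -3.8 rad 0.9 z 0.4 29.1
1.7 tang -2.8 rad 1.6 z 0.9 29.3
1.74 tang -7.3 rad 1.4 z 4.2 29.6
[ 0.9  0.4 -0.1] 32.1667
```

View pics/k4.png

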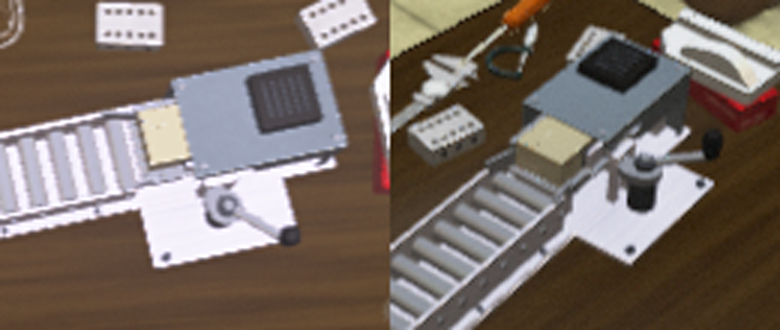

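```bash
python3 - <<'E'
from h import *
s=setup()
for f in("k3","k4"):
    im=cv2.imread(f"pics/{f}.png")[:,:388]; h=cv2.cvtColor(im,cv2.COLOR_BGR2HSV)
    m=cv2.inRange(h,(18,35,120),(35,255,255)); m=cv2.morphologyEx(m,cv2.MORPH_OPEN,np.ones((5,5)))
    c=max(cv2.findContours(m,0,1)[0],key=cv2.contourArea); b=cv2.boxPoints(cv2.minAreaRect(c))
    print(f,[W2S(ray("top",(315+u/3,140+v/3),.085),s).round(1).tolist() for u,v in b])
E
```

```text
k3 [[32.9, -63.6], [34.5, -105.6], [-28.2, -105.1], [-29.6, -63.6]]
k4 [[31.8, -63.3], [33.4, -105.6], [-27.4, -105.1], [-28.8, -63.3]]
```

The carton's rear edge is unchanged at y ≈ −63.4, which matches the touch result. The carton lies on the fence and the lever is back at its shut end, so I hand the job in.

```bash
python3 -c "
from station import ticket
print(ticket.finish_job())"
```

```text
the job is handed in; nothing more can be done
None
```

The job is handed in at about 32 s of the 72 s allowed: the carton is home against the stop (found near y −229 mm) and the lever is fully shut. The plunger and jaw force couldn't be read directly, and the hand-in returned no verdict.

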